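Reset the pump under its push-latch cover

TASK

On the hydraulic test stand's grey console, press the black pad on the yellow cover to pop it open, and let it swing fully open. Press the green button in the well fully down, without pressing the red one, then push the cover over and press it down until it latches shut again, flush with the top. It is all done with fingertip pushes: leave the loose tools and parts where they are.

Things in the scene. Friction and masses are not known exactly. Their poses are not given: they have to be found in the camera images.
- console: grey console of the test stand, fixed to the bench, 240 x 240 x 100 mm high; origin at the centre of its underside, own -x side is the front (to the robot at yaw 0), z up. In its flat top a well (own x -100 to +36, y -100 to +40 mm, floor 58 mm above the bench) holds two push buttons, closed by the yellow cover. The rest of the top is a flat deck 100 mm above the bench
- hinge (a point): middle of the cover's hinge line, at own x +30, y -30, z +97 mm of the console, whose axes it has; the hinge runs along y at the cover's rear edge. To shut the open cover, push its outer face (rear side when open) to the front and down, past flush to the stop (-0.095 rad), and let go: it rises to 0 and stays latched. Let go short of the stop, it springs open again
- cover_press (a point): centre of the black pad on the outer (upper) face of the yellow push-latch cover, 105 mm from the hinge line, on the face, 2.5 mm above the hinge line when shut. Moves with the cover; z axis is the face's outward normal, -x points from hinge to free front edge. The cover is a plate 126 (hinge to free edge) x 134 x 5 mm, flush with the deck when latched
- cover (a joint): cover angle, rad: 0 = shut, latched, flush; grows as the front edge rises; 1.5 = fully open, almost upright. Push-push latch: press the shut cover at the pad down to its stop (-0.095 rad, 10 mm there, 3 to 5 N) and let go: a spring (about 2 N at the pad) swings it fully open within 2 s, so get out of its way. Pressing a latched cover always opens it again
- green_button_top (a point): centre of the top of the green push button (28 mm across), facing up, 80 mm above the bench, in the well at own x = -36 mm of the console, 65 mm in front of the hinge and 34 mm to one side of the well's middle. Which of the two places it has varies
- green_button (a joint): travel of the green button, m: 0 = up, 0.006 = fully down (5 N); it springs back
- red_button_top (a point): centre of the top of the red push button, same size and height, 68 mm from the green one
- red_button (a joint): travel of the red button, m: 0 = up, 0.006 = fully down (5 N); it springs back; not to be pressed
- cap: loose brass plug, 26 mm across and 24 mm high, standing on the console's deck; origin at its underside
- wrench: loose steel spanner 150 mm long lying on the bench to the left (console's +y) of the console; origin at the underside, middle of its length
- battery: loose blue battery block 105 x 36 x 26 mm on the bench to the right (console's -y) of the console; origin at the centre of its underside
- meter: loose blue clamp meter about 195 x 66 x 35 mm lying on the bench; origin at its underside
- screwdriver: loose screwdriver with an orange handle, 190 mm long, lying on the bench; origin at the underside
- ram: loose brass hydraulic cylinder with a steel rod, 285 x 32 x 32 mm, lying on the bench along its x; origin at its underside
- gauge: loose round pressure gauge on a stem and foot, 146 mm high, foot 60 mm across; origin at its underside

How it is judged:
On the way, in this order (a step that is already met when the one before it is completed fails the run):
1. the cover has been popped and stands open (over 1.3 rad) (value of joint cover above 1.3 rad), for 0.2 s.
2. the green button is pressed down (over 4.5 of its 6 mm) (value of joint green_button above 0.0045 m), for 0.05 s.
At the end, for the whole second after the job is handed in: the cover is shut and latched, at rest within 0.03 rad of flush; both buttons are up (within 1.5 mm); every loose thing is within 15 mm of where it started (value of joint cover between -0.03 and 0.03 rad and velocity of joint cover between -0.05 and 0.05 rad/s and value of joint each of green_button, red_button below 0.0015 m and distance of each of cap, wrench, battery, meter, screwdriver, ram, gauge from where it was at the start of the episode below 0.015 m); the robot touches nothing.
It fails at once if the red button is pressed (over 2 mm) (value of joint red_button above 0.002 m).
It fails at once if a loose thing is pushed, lifted or carried more than 15 mm (distance of any of cap, wrench, battery, meter, screwdriver, ram, gauge from where it was at the start of the episode above 0.015 m).
It also fails if it takes over 53 s, if anything falls off the work surface, if the arm or the gripper's body presses on something with over 40 N, if the wrist force passes 120 N, or if a joint passes its speed limit or range.

ROBOT

A 7-joint arm with a two-finger parallel gripper is mounted at the origin on the work surface. World frame = base frame: x ahead of the robot, y to its left, z up, the work surface at z = 0. Lengths are in m, angles in rad, forces in N, time in s.
With the tool pointing down it reaches from about 0.425 to 0.95 m from the base axis. Payload 4.7 kg.
Tool frame: the origin (TCP) lies between the finger pads; the fingertips stand 22 mm ahead of it and the grasp point (between the pads) lies 3 mm ahead of it; z points along the fingers, y is the direction in which the jaws open and shut (so a half turn about z gives the same grasp; the last joint's range is limited). The gripper opens to 87 mm and grips with 3 to 60 N. Pads are 19 mm wide; open, the fingers measure 117 mm over their backs; the gripper's body (75 mm by 190 mm) begins 51 mm behind the grasp point.
Start: joints at [-1.228, 0.469, -0.049, 1.532, 0.024, 1.141, -0.082], TCP at [0.245, 0.629, 0.245] pointing down, gripper open.
Joint ranges: [-2.59, 2.59], [-0.33, 1.99], [-1.39, 1.29], [0.1, 2.45], [-1.04, 4.18], [0.21, 1.99], [-2.66, 2.66]. Speed limits (rad/s): [2.57, 2.57, 3.14, 3.14, 3.14, 3.14, 3.14].

INTERFACE

Orientations are given as a unit quaternion [w, x, y, z].
In Python, from station import bot, grab_frame, camera_params, ticket gives the robot as it stands.
- The arm moves only by the shell command python3 -m inch 'ROWS' [OPENING] [FORCE]. ROWS is JSON, a list of rows, each a list of 2 entries, a list of its own where there are three numbers: the shift along the tool's x, y, z in units of 30 mm (1.0 is 30 mm), then the turn, a rotation vector about the tool's x, y, z in units of 6 degrees (1.0 is 6 degrees). A call has 1 to 20 rows; each row shifts and turns the commanded pose from where the row before left it, along the tool's axes as they then stand; what a row does not reach is not made up. A row lasts 1/10 s, in which the tool goes at most 50 mm and 8.59 degrees, less where a joint would pass 70% of its speed; a pose out of reach is approached as far as the arm can. A call is refused whole if a number of a shift passes 1 or a number of a turn 1, either way. A call with a gripper value outside its range is refused whole. OPENING is the opening, from 0 (shut) to 1 (fully open), set as the call begins (- or left out, the last holds). The fingers move at their own pace and stop on an object; FORCE is the grip in N (left out, the last holds). Time passes only in rows, so rows that do not move let the fingers close. It gives the time, the measured TCP pose, the force and the opening at its end, in the units of the state.
- bot.get_state(): the state, without advancing time (a new reading comes with each control period).
- grab_frame(name): name is "side" or "top" or "wrist"; returns (picture, depth): 400x640x3 uint8, red, green, blue; 400x640 float32, m along the optical axis (not along the pixel's ray), 0 where there is no reading.
- camera_params(name): a dict with "fx", "fy", "cx", "cy" (pixels), "world_from_camera" (4x4, takes a point from camera to world coordinates). Camera axes: x right, y down, z forward; pixel columns grow to the right and rows downward; lengths in m; the calibration is good to about 2 mm. A picture is of the moment at which its call begins: read the wrist's pose just before it. camera_params takes no time and is no camera call; for the wrist camera it gives the pose at the moment of the call.
- ticket.finish_job(): hands the job in, once; it reports no verdict.
The state is a dict: "time_s": time; "joint_positions": joint angles; "joint_velocities": joint speeds; "joint_efforts": joint torques, N m; "eef_pos": TCP position; "orientation": TCP orientation; "wrist_force": force on the tool from outside, world axes, zero at the start; "ft_torque": the same for the moment, N m; "finger_gap": finger opening in m.
Only numpy, scipy, OpenCV 4.12 (cv2) and the standard library are available. Lean on these libraries where they do the work, as an engineer would, in place of code of your own. Each camera call takes 0.05 s, during which the arm holds its last target.

## Working session

There is one attempt and no reset: what is moved stays moved. The work goes in short steps, Python scripts to look and compute and a shell command to move; the robot and the scene stay as the last step left them, time stands still between calls to the robot, and variables do not carry over. Pictures are saved under pics/ and viewed, and the job is handed in when it is done.

```bash
ls; mkdir -p pics; python3 - <<'E'
from station import bot, grab_frame, camera_params
import cv2,numpy as np
s=bot.get_state();print(s)
for n in ("side","top"):
    im,d=grab_frame(n);cv2.imwrite(f"pics/{n}0.png",im[:,:,::-1]);np.savez(f"{n}0.npz",im=im,d=d)
    p=camera_params(n);print(n,p)
E
```

```text
pics
{'time_s': 0.0, 'joint_positions': array([-1.22789915,  0.46944418, -0.04858271,  1.53375215,  0.02412526,
        1.14098431, -0.08230679]), 'joint_velocities': array([-3.26704843e-04,  7.99423759e-04, -5.38280785e-04,  1.34709488e-03,
       -1.01899646e-03, -2.87683517e-05, -1.62893493e-04]), 'joint_efforts': array([ 5.39834018e-04, -5.07977772e+01, -8.03514104e-02, -2.36167878e+01,
       -6.13107160e-02,  3.77501990e-02,  1.51815680e-04]), 'eef_pos': array([0.24501274, 0.62833711, 0.24347287]), 'orientation': array([-1.33807066e-04,  1.84816969e-01,  9.82772449e-01, -9.91772795e-04]), 'wrist_force': array([-0.91868774,  0.36224333, -0.87648346]), 'ft_torque': array([ 0.00422744, -0.01509656,  0.01502591]), 'finger_gap': 0.08695018262456715}
side {'fx': 431.55709163027603, 'fy': 431.55709163027603, 'cx': 317.8130190660824, 'cy': 196.26088287629074, 'world_from_camera': array([[ 0.92338873, -0.26376217,  0.27889562,  0.20511478],
       [-0.38327995, -0.59337174,  0.70781809, -0.8073719 ],
       [-0.02120686, -0.76048635, -0.64900753,  0.81972899],
       [ 0.        ,  0.        ,  0.        ,  1.        ]])}
top {'fx': 371.29336037049626, 'fy': 371.29336037049626, 'cx': 323.05791211876743, 'cy': 203.5924091007581, 'world_from_camera': array([[-0.00647234, -0.99216896,  0.12473516,  0.41877206],
       [-0.99952395,  0.01018177,  0.02912391, -0.01738756],
       [-0.03016586, -0.12448728, -0.99176254,  1.01216737],
       [ 0.        ,  0.        ,  0.        ,  1.        ]])}
```

View pics/side0.png

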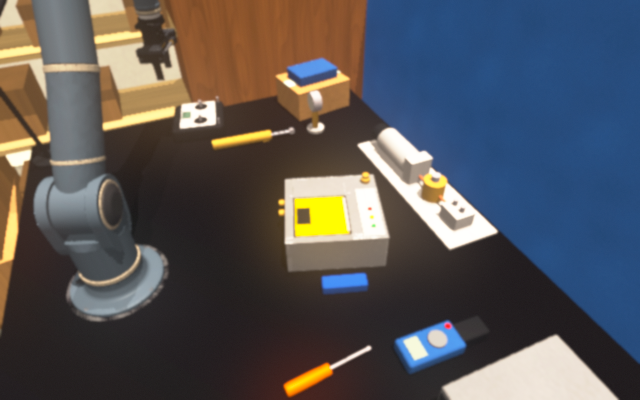

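View pics/top0.png

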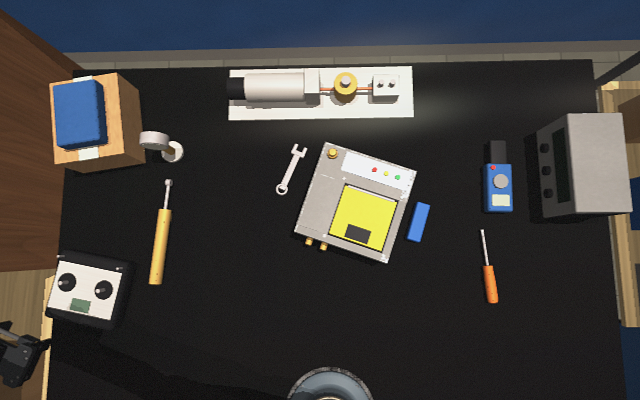

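The top view shows the console at about (358,205), the yellow cover at (365,215) with its pad at (358,234), and the brass plug at (333,153) on the rear-left of the deck. Next I'll measure these.

```bash
cat > h.py <<'E'
import numpy as np,cv2
from scipy.spatial.transform import Rotation as R
def ray(p,uv,z):
    uv=np.atleast_2d(uv).astype(float);T=p["world_from_camera"]
    d=np.c_[(uv[:,0]-p["cx"])/p["fx"],(uv[:,1]-p["cy"])/p["fy"],np.ones(len(uv))]@T[:3,:3].T
    t=(z-T[2,3])/d[:,2];return T[:3,3]+d*t[:,None]
def dep(p,uv,d):
    uv=np.atleast_2d(uv).astype(int);T=p["world_from_camera"];z=d[uv[:,1],uv[:,0]]
    c=np.c_[(uv[:,0]-p["cx"])/p["fx"]*z,(uv[:,1]-p["cy"])/p["fy"]*z,z]
    return c@T[:3,:3].T+T[:3,3]
E
python3 - <<'E'
from h import *; from station import camera_params
for n in("top","side"):
    f=np.load(n+"0.npz");im,d=f["im"],f["d"];p=camera_params(n)
    hsv=cv2.cvtColor(im,cv2.COLOR_RGB2HSV)
    m=cv2.inRange(hsv,(24,150,120),(34,255,255))
    k,l,st,c=cv2.connectedComponentsWithStats(m);
    cand=[i for i in range(1,k) if st[i,4]>200]
    for i in cand:print(n,st[i],c[i])
    i=min(cand,key=lambda i:np.hypot(*(c[i]-([365,215] if n=="top" else [322,216]))))
    mm=(l==i).astype(np.uint8)
    cs=cv2.findContours(mm,0,2)[0][0]
    hull=cv2.convexHull(cs)[:,0]
    w=ray(p,hull,0.0995)[:,:2].astype(np.float32)*1000
    r=cv2.minAreaRect(w);print("rect",r);print(cv2.boxPoints(r))
    ys,xs=np.nonzero(mm);P=dep(p,np.c_[xs,ys],d);print("zmed",np.median(P[:,2]))
    fill=cv2.fillPoly(np.zeros_like(m),[hull],1)
    g=cv2.cvtColor(im,cv2.COLOR_RGB2GRAY)
    b=((fill>0)&(g<90)).astype(np.uint8)
    b=cv2.morphologyEx(b,cv2.MORPH_OPEN,np.ones((3,3)))
    ys,xs=np.nonzero(b);wp=ray(p,np.c_[xs,ys],.0995)[:,:2].astype(np.float32)*1000
    print("pad",wp.mean(0),cv2.minAreaRect(wp),len(xs))
    # console top by depth
    ys,xs=np.mgrid[120:280,260:430].reshape(2,-1);P=dep(p,np.c_[xs,ys],d)
    t=P[(abs(P[:,2]-.1)<.006)]
    print("top",cv2.minAreaRect((t[:,:2]*1000).astype(np.float32)),np.median(t[:,2]))
E
```

```text
top [ 329  186   68   65 2396] [363.18489149 216.16235392]
rect ((497.9256896972656, -87.39453125), (135.38113403320312, 125.34841918945312), 71.05866241455078)
[[ 416.67285   -131.07571  ]
 [ 535.2338    -171.7638   ]
 [ 579.1785     -43.71335  ]
 [ 460.61755     -3.0252686]]
zmed 0.10048092655510049
pad [458.47568 -73.58819] ((458.355224609375, -73.755126953125), (56.27898025512695, 31.020008087158203), 70.99394226074219) 300
top ((540.0338134765625, -71.44978332519531), (240.26895141601562, 240.66012573242188), 70.70443725585938) 0.10100885011722566
side [212 131  58  14 261] [241.44827586 137.47509579]
side [ 294  196   55   40 1660] [321.34518072 216.26927711]
rect ((492.103515625, -88.65819549560547), (135.5892791748047, 123.94097137451172), 71.00133514404297)
[[ 411.4385    -132.58556  ]
 [ 528.6279    -172.93405  ]
 [ 572.76855    -44.730835 ]
 [ 455.5791      -4.3823395]]
zmed 0.09682667282390972
pad [450.18286 -65.06284] ((450.66021728515625, -64.84022521972656), (18.533693313598633, 7.370391368865967), 69.35843658447266) 20
top ((535.2384643554688, -69.03570556640625), (246.17347717285156, 239.40223693847656), 70.76465606689453) 0.09728141720019223
```

```bash
cat >> h.py <<'E'
YAW=np.deg2rad(-19.0); C0=np.array([.5375,-.070,0])
RC=R.from_euler('z',YAW)
def w(own): return RC.apply(np.array(own,float))+C0
def own(p): return RC.inv().apply(np.array(p)-C0)
def tool(s): q=s["orientation"];return R.from_quat([q[1],q[2],q[3],q[0]])
def status(s,tgt_tip=None):
    T=tool(s);tip=s["eef_pos"]+T.apply([0,0,.022])
    print("t %.2f tip own mm"%s["time_s"],np.round(own(tip)*1000,1),"F own",np.round(RC.inv().apply(s["wrist_force"]),1),"gap",round(s["finger_gap"],3))
    # desired: tool x=-console x, y=console y, z down
    D=RC*R.from_euler('x',np.pi)*R.from_euler('z',np.pi)
    print("turn units (tool rotvec)",np.round((T.inv()*D).as_rotvec(degrees=True)/6,2))
    if tgt_tip is not None:print("shift units after turn",np.round(D.inv().apply(w(tgt_tip)-tip)/.03,2), "now-axes",np.round(T.inv().apply(w(tgt_tip)-tip)/.03,2))
E
python3 - <<'E'
from h import *; from station import camera_params,bot
s=bot.get_state();status(s,[-.075,-.03,.16])
Tw=camera_params("wrist")["world_from_camera"];T=tool(s)
print("cam in tool",T.inv().apply(Tw[:3,3]-s["eef_pos"]),T.inv().as_matrix()@Tw[:3,:3])
p=camera_params("top");print("plug",own(ray(p,[[333,153]],.124)), "gauge",ray(p,[[155,145]],.14),"ram",ray(p,[[160,230]],.03))
E
```

```text
t 0.10 tip own mm [-503.9  565.1  221.6] F own [-0.1 -0.  -0.2] gap 0.087
turn units (tool rotvec) [-0.02  0.   -0.38]
shift units after turn [-14.3  -19.84   2.05] now-axes [-15.08 -19.24   2.09]
cam in tool [ 0.08454204  0.00031225 -0.1411079 ] [[-6.24936865e-04 -9.53877233e-01 -3.00196325e-01]
 [ 9.99999472e-01 -8.40876679e-04  5.90135753e-04]
 [-8.15345148e-04 -3.00195798e-01  9.53877255e-01]]
plug [[0.09391379 0.08891735 0.124     ]] gauge [[0.67741581 0.41933146 0.14      ]] ram [[0.47548302 0.44894376 0.03      ]]
```

```bash
python3 -m inch '[[[-1,-1,0],[0,0,-0.38]],[[-1,-1,0],[0,0,0]],[[-1,-1,0],[0,0,0]],[[-1,-1,0],[0,0,0]],[[-1,-1,0],[0,0,0]],[[-1,-1,0],[0,0,0]],[[-1,-1,0],[0,0,0]],[[-1,-1,0],[0,0,0]],[[-1,-1,0],[0,0,0]],[[-1,-1,0],[0,0,0]],[[-1,-1,0],[0,0,0]],[[-1,-1,0],[0,0,0]],[[-1,-1,0],[0,0,0]],[[-1,-1,0],[0,0,0]],[[0,-1,0],[0,0,0]],[[0,-1,0],[0,0,0]],[[0,-1,0],[0,0,0]],[[0,-1,0],[0,0,0]],[[0,0,0],[0,0,0]],[[0,0,0],[0,0,0]]]' 0 20
python3 - <<'E'
from h import *; from station import camera_params,bot,grab_frame
s=bot.get_state();status(s,[-.075,-.03,.12])
im,d=grab_frame("wrist");cv2.imwrite("pics/w1.png",im[:,:,::-1])
p=camera_params("wrist");np.savez("w1.npz",im=im,d=d,**p)
E
```

```text
time_s: 2.1
eef_pos: [0.4645, -0.0194, 0.2445]
orientation: [-0.0, 0.166, 0.986, 0.0]
wrist_force: [-0.5, 1.0, -0.7]
finger_gap: 0.0007
t 2.10 tip own mm [-85.5  24.1 222.5] F own [-0.8  0.8 -0.7] gap 0.001
turn units (tool rotvec) [ 0.01 -0.   -0.02]
shift units after turn [-0.35 -1.8   3.42] now-axes [-0.35 -1.8   3.41]
```

View pics/w1.png

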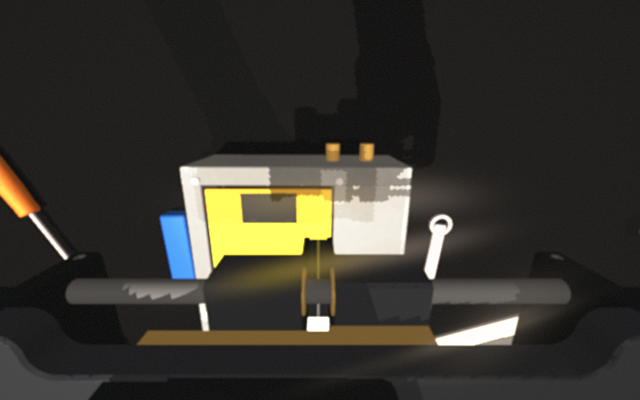

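The wrist view shows the yellow cover with its black pad at about (268,208) and the shut fingers at (318,290). I'll use it to cross-check the pad position.

```bash
python3 - <<'E'
from h import *
f=np.load("w1.npz");p={k:f[k] for k in f.files}
P=ray(p,[[268,208],[204,187],[333,187],[184,166],[411,166]],.1)
print(np.round(own(P)*1000,1))
E
```

```text
[[ -77.1  -28.   100. ]
 [-100.3  -94.   100. ]
 [-100.2   41.7  100. ]
 [-122.5 -111.9  100. ]
 [-122.4  121.6  100. ]]
```

The wrist view agrees within about 2 mm. I'll go above the pad and come down.

```bash
python3 -m inch '[[[-0.35,-0.9,0.5],[0,0,0]],[[0,-0.9,0.7],[0,0,0]],[[0,0,0.8],[0,0,0]],[[0,0,0.8],[0,0,0]],[[0,0,0.6],[0,0,0]],[[0,0,0.3],[0,0,0]],[[0,0,0],[0,0,0]]]'
python3 - <<'E'
from h import *; from station import bot
status(bot.get_state(),[-.075,-.03,.09])
E
```

```text
time_s: 2.85
eef_pos: [0.4567, -0.0726, 0.1325]
orientation: [-0.001, 0.164, 0.986, -0.0]
wrist_force: [0.6, 0.2, 0.2]
finger_gap: 0.0004
t 2.85 tip own mm [-75.6 -28.8 110.5] F own [0.5 0.4 0.2] gap 0.0
turn units (tool rotvec) [-0.01 -0.02  0.01]
shift units after turn [-0.02 -0.04  0.68] now-axes [-0.02 -0.04  0.68]
```

```bash
python3 -m inch '[[[0,0,0.15],[0,0,0]],[[0,0,0.15],[0,0,0]],[[0,0,0.1],[0,0,0]],[[0,0,0.1],[0,0,0]],[[0,0,0.1],[0,0,0]],[[0,0,0.1],[0,0,0]],[[0,0,0],[0,0,0]]]'
python3 - <<'E'
from h import *; from station import bot
status(bot.get_state(),[-.075,-.03,.09])
E
```

```text
time_s: 3.55
eef_pos: [0.4576, -0.0736, 0.1127]
orientation: [0.001, 0.165, 0.986, 0.0]
wrist_force: [-0.0, -0.2, 3.1]
finger_gap: 0.0008
t 3.55 tip own mm [-74.4 -29.4  90.7] F own [ 0.1 -0.2  3.1] gap 0.001
turn units (tool rotvec) [ 0.01  0.01 -0.  ]
shift units after turn [ 0.02 -0.02  0.02] now-axes [ 0.02 -0.02  0.02]
```

Contact is 3.1 N at a tip height of 90.7 mm. I'll press a little further to feel the stop.

```bash
python3 -m inch '[[[0,0,0.08],[0,0,0]],[[0,0,0.08],[0,0,0]],[[0,0,0],[0,0,0]]]'
python3 - <<'E'
from h import *; from station import bot
status(bot.get_state(),[-.075,-.03,.09])
E
```

```text
time_s: 3.85
eef_pos: [0.4579, -0.0737, 0.1119]
orientation: [0.0, 0.166, 0.986, 0.001]
wrist_force: [-12.7, 3.0, 44.1]
finger_gap: 0.0007
t 3.85 tip own mm [-74.1 -29.3  89.9] F own [-13.   -1.3  44.1] gap 0.001
turn units (tool rotvec) [ 0.03  0.   -0.01]
shift units after turn [ 0.03 -0.02 -0.  ] now-axes [ 0.03 -0.02 -0.01]
```

The stop is at z≈90 mm. Now I'll retract quickly, up and a little to the front.

```bash
python3 -m inch '[[[0.3,0,-1],[0,0,0]],[[0.3,0,-1],[0,0,0]],[[0.2,0,-1],[0,0,0]],[[0,0,-1],[0,0,0]],[[0,0,-1],[0,0,0]],[[0,0,0],[0,0,0]],[[0,0,0],[0,0,0]],[[0,0,0],[0,0,0]],[[0,0,0],[0,0,0]],[[0,0,0],[0,0,0]],[[0,0,0],[0,0,0]],[[0,0,0],[0,0,0]],[[0,0,0],[0,0,0]],[[0,0,0],[0,0,0]],[[0,0,0],[0,0,0]],[[0,0,0],[0,0,0]],[[0,0,0],[0,0,0]],[[0,0,0],[0,0,0]],[[0,0,0],[0,0,0]],[[0,0,0],[0,0,0]]]'
python3 - <<'E'
from h import *; from station import bot,grab_frame,camera_params
s=bot.get_state();status(s,[-.036,-.03,.15])
for n in("top","side","wrist"):
    im,d=grab_frame(n);np.savez(n+"2.npz",im=im,d=d,**camera_params(n));cv2.imwrite(f"pics/{n}2.png",im[:,:,::-1])
a=cv2.imread("pics/top2.png")[130:290,260:440];b=cv2.imread("pics/side2.png")[130:290,240:420]
cv2.imwrite("pics/c2.png",np.hstack([cv2.resize(a,(400,356)),cv2.resize(b,(400,356))]))
E
```

```text
time_s: 5.85
eef_pos: [0.4344, -0.0658, 0.2577]
orientation: [-0.0, 0.165, 0.986, 0.0]
wrist_force: [0.1, 0.3, -0.2]
finger_gap: 0.0001
t 5.85 tip own mm [-98.9 -29.6 235.7] F own [-0.   0.3 -0.2] gap 0.0
turn units (tool rotvec) [ 0. -0. -0.]
shift units after turn [-2.1  -0.01  2.86] now-axes [-2.1  -0.01  2.86]
```

View pics/c2.png

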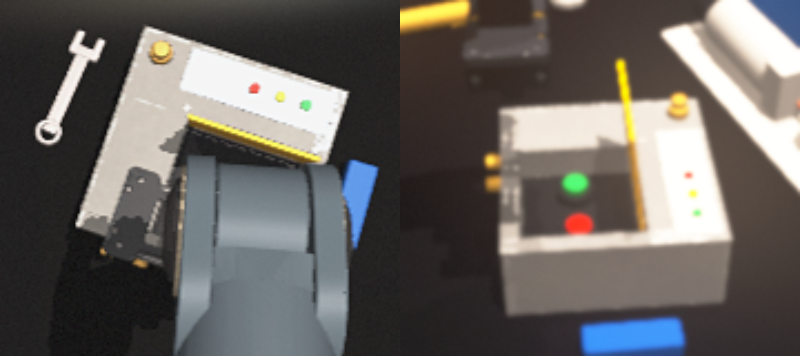

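View pics/wrist2.png

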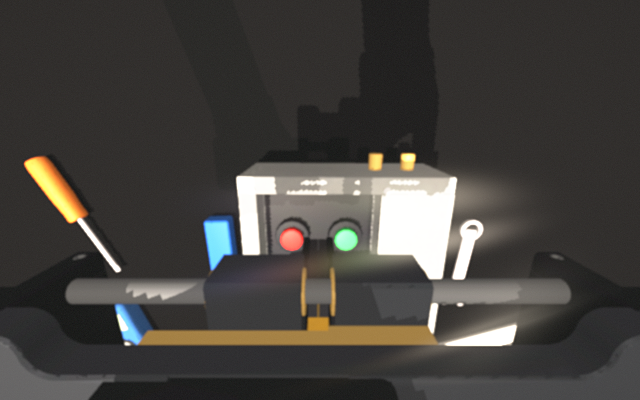

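The cover stands open. Green is at wrist pixel (346,240), on the console's +y side, and red is at (291,240). I'll measure both.

```bash
python3 - <<'E'
from h import *
for n in("wrist","side"):
    f=np.load(n+"2.npz");p={k:f[k] for k in f.files};hsv=cv2.cvtColor(f["im"],cv2.COLOR_RGB2HSV)
    for nm,lo,hi in(("g",(55,120,60),(85,255,255)),("r",(0,170,80),(5,255,255))):
        m=cv2.inRange(hsv,lo,hi)
        if nm=="r": m|=cv2.inRange(hsv,(174,170,80),(180,255,255))
        k,l,st,c=cv2.connectedComponentsWithStats(m)
        for i in range(1,k):
            if st[i,4]>50:print(n,nm,st[i],np.round(own(ray(p,c[i],.08))*1000,1))
from station import bot
status(bot.get_state(),[-.038,.004,.1])
f=np.load("side2.npz");p={k:f[k] for k in f.files}
# cover points via depth, side view
hsv=cv2.cvtColor(f["im"],cv2.COLOR_RGB2HSV);m=cv2.inRange(hsv,(20,150,100),(34,255,255));m[:, :320]=0;m[:140]=0;m[240:]=0;m[:,360:]=0
ys,xs=np.nonzero(m);P=own(dep(p,np.c_[xs,ys],f["d"]))*1000;o=np.argsort(ys);print(np.round(P[o][::12]))
E
```

```text
wrist g [334 228  24  22 104] [[-43.1   5.3  80. ]]
wrist r [282 228  22  15  60] [[-48.  -57.4  80. ]]
side g [313 208  12   9  80] [[-38.7  -0.9  80. ]]
side r [314 226  13   9  84] [[-39.1 -65.   80. ]]
t 6.00 tip own mm [-98.9 -29.7 235.7] F own [ 0.1 -0.2 -0.4] gap 0.001
turn units (tool rotvec) [ 0. -0. -0.]
shift units after turn [-2.03  1.12  4.52] now-axes [-2.03  1.12  4.52]
[[ 47. 355.  -2.]
 [ 13.  32. 218.]
 [ 51. 331.  -5.]
 [ 13.  10. 219.]
 [ 51. 297.  -0.]
 [ 12.  -1. 213.]
 [ 15. -18. 220.]
 [ 54. 264.  -4.]
 [ 13. -42. 221.]
 [ 15. -64. 221.]
 [ 13. -86. 222.]]
```

```bash
python3 -m inch '[[[-0.8,0.6,0],[0,0,0]],[[-0.8,0.6,0],[0,0,0]],[[-0.4,0,0.5],[0,0,0]],[[0,0,1],[0,0,0]],[[0,0,1],[0,0,0]],[[0,0,1],[0,0,0]],[[0,0,0.8],[0,0,0]],[[0,0,0.3],[0,0,0]],[[0,0,0],[0,0,0]]]'
python3 - <<'E'
from h import *; from station import bot
status(bot.get_state(),[-.038,.005,.08])
E
```

```text
time_s: 6.9
eef_pos: [0.5022, -0.0513, 0.1188]
orientation: [-0.001, 0.165, 0.986, -0.0]
wrist_force: [0.1, -0.1, -0.0]
finger_gap: 0.0003
t 6.90 tip own mm [-39.5   6.1  96.8] F own [ 0.2 -0.1 -0. ] gap 0.0
turn units (tool rotvec) [-0.01 -0.02 -0.  ]
shift units after turn [-0.05 -0.04  0.56] now-axes [-0.05 -0.04  0.56]
```

```bash
python3 -m inch '[[[0,0,0.2],[0,0,0]],[[0,0,0.2],[0,0,0]],[[0,0,0.15],[0,0,0]],[[0,0,0.1],[0,0,0]],[[0,0,0.1],[0,0,0]],[[0,0,0.03],[0,0,0]],[[0,0,0],[0,0,0]]]'
python3 - <<'E'
from h import *; from station import bot
status(bot.get_state(),[-.038,.005,.074])
E
```

```text
time_s: 7.6
eef_pos: [0.5032, -0.0513, 0.097]
orientation: [0.0, 0.165, 0.986, 0.0]
wrist_force: [-0.5, 0.7, 6.8]
finger_gap: 0.0007
t 7.60 tip own mm [-38.5   6.5  75. ] F own [-0.7  0.5  6.8] gap 0.001
turn units (tool rotvec) [ 0.01  0.01 -0.  ]
shift units after turn [-0.02 -0.05  0.03] now-axes [-0.02 -0.05  0.03]
```

```bash
python3 -m inch '[[[0,0,0.05],[0,0,0]],[[0,0,0],[0,0,0]],[[0,0,0],[0,0,0]]]'
python3 - <<'E'
from h import *; from station import bot
status(bot.get_state(),[-.038,.005,.24])
E
```

```text
time_s: 7.9
eef_pos: [0.5033, -0.0514, 0.0968]
orientation: [0.0, 0.165, 0.986, 0.001]
wrist_force: [-5.0, 1.3, 17.7]
finger_gap: 0.0007
t 7.90 tip own mm [-38.4   6.5  74.8] F own [-5.2 -0.4 17.7] gap 0.001
turn units (tool rotvec) [ 0.01  0.   -0.01]
shift units after turn [-0.01 -0.05 -5.51] now-axes [-0.02 -0.04 -5.51]
```

The button bottomed out (17.7 N, with almost no further travel). Next I'll go up, over the cover, and behind it.

```bash
python3 -m inch '[[[0,0,-0.5],[0,0,0]],[[0,0,-1],[0,0,0]],[[0,0,-1],[0,0,0]],[[0,0,-1],[0,0,0]],[[0,0,-1],[0,0,0]],[[0,0,-1],[0,0,0]],[[0,0,-0.7],[0,0,0]],[[-0.7,-0.3,0],[0,0,0]],[[-1,-0.3,0],[0,0,0]],[[-1,-0.3,0],[0,0,0]],[[-1,-0.3,0],[0,0,0]],[[-0.5,0,0],[0,0,0]],[[0,0,0],[0,0,0]]]'
python3 - <<'E'
from h import *; from station import bot,grab_frame,camera_params
s=bot.get_state();status(s,[.075,-.03,.185])
for n in("top","side"):
    im,d=grab_frame(n);cv2.imwrite(f"pics/{n}3.png",im[:,:,::-1])
a=cv2.imread("pics/top3.png")[130:290,260:440];b=cv2.imread("pics/side3.png")[130:290,240:420]
cv2.imwrite("pics/c3.png",np.hstack([cv2.resize(a,(400,356)),cv2.resize(b,(400,356))]))
E
```

```text
time_s: 9.2
eef_pos: [0.6113, -0.1275, 0.2799]
orientation: [-0.0, 0.166, 0.986, -0.001]
wrist_force: [0.1, 0.6, -0.6]
finger_gap: 0.0004
t 9.20 tip own mm [ 88.5 -30.3 257.9] F own [-0.1  0.6 -0.6] gap 0.0
turn units (tool rotvec) [-0.01 -0.   -0.02]
shift units after turn [0.45 0.01 2.43] now-axes [0.45 0.01 2.43]
```

View pics/c3.png

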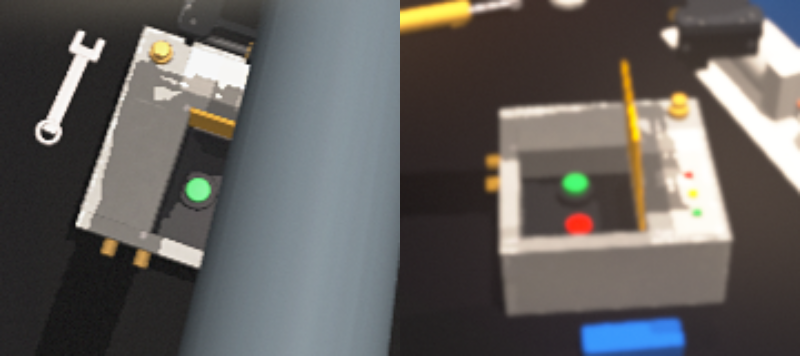

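The cover is still upright, both buttons are up, and the tool is behind the cover. I'll go down and approach the face.

```bash
python3 -m inch '[[[0,0,0.7],[0,0,0]],[[0,0,0.7],[0,0,0]],[[0,0,0.7],[0,0,0]],[[0.5,0,0],[0,0,0]],[[0.5,0,0],[0,0,0]],[[0.4,0,0],[0,0,0]],[[0,0,0],[0,0,0]]]'
python3 - <<'E'
from h import *; from station import bot
s=bot.get_state();status(s,[.0056,-.03,.191])
E
```

```text
time_s: 10.0
eef_pos: [0.5688, -0.1118, 0.2181]
orientation: [-0.0, 0.165, 0.986, 0.001]
wrist_force: [-0.3, -0.3, 0.5]
finger_gap: 0.0004
t 10.00 tip own mm [ 43.1 -29.3 196.1] F own [-0.2 -0.3  0.5] gap 0.0
turn units (tool rotvec) [ 0.01 -0.01  0.01]
shift units after turn [ 1.25 -0.02  0.17] now-axes [ 1.25 -0.02  0.17]
```

```bash
python3 -m inch '[[[0.3,0,0],[0,0,0]],[[0.3,0,0.05],[0,0,0]],[[0.3,0,0.06],[0,0,0]],[[0.35,0,0.06],[0,0,0]],[[0.3,0,0.13],[0,0,0]],[[0.3,0,0.16],[0,0,0]],[[0.28,0,0.18],[0,0,0]],[[0,0,0],[0,0,0]]]'
python3 - <<'E'
from h import *; from station import bot,grab_frame
s=bot.get_state();status(s,[-.0416,-.03,.1556])
im,d=grab_frame("side");b=im[130:290,240:420,::-1]
cv2.imwrite("pics/s4.png",cv2.resize(b,(540,480)))
E
```

```text
time_s: 10.8
eef_pos: [0.5079, -0.0913, 0.1974]
orientation: [-0.002, 0.165, 0.986, 0.0]
wrist_force: [1.0, 0.0, 0.4]
finger_gap: 0.0002
t 10.80 tip own mm [-21.2 -29.8 175.4] F own [1.  0.4 0.4] gap 0.0
turn units (tool rotvec) [-0.   -0.04  0.  ]
shift units after turn [ 0.68 -0.01  0.66] now-axes [ 0.68 -0.01  0.66]
```

View pics/s4.png

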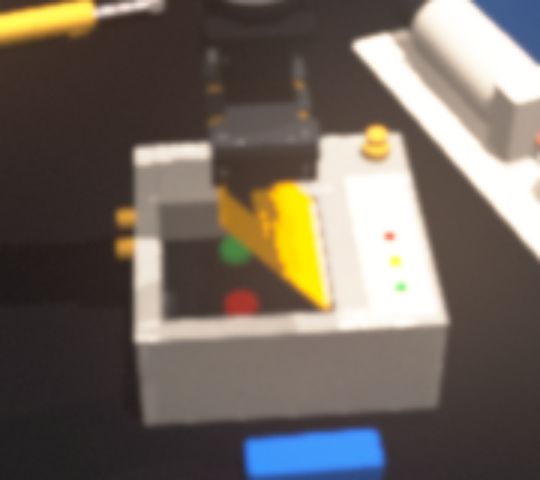

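The cover is following the tool and tilts to about 0.9 rad, with its free edge at about (222,190) in the crop. I'll continue along the arc.

```bash
python3 -m inch '[[[0.24,0,0.2],[0,0,0]],[[0.22,0,0.23],[0,0,0]],[[0.22,0,0.25],[0,0,0]],[[0.17,0,0.28],[0,0,0]],[[0.15,0,0.3],[0,0,0]],[[0.14,0,0.3],[0,0,0]],[[0.12,0,0.3],[0,0,0]],[[0.1,0,0.3],[0,0,0]],[[0.1,0,0.15],[0,0,0]],[[0,0,0],[0,0,0]]]'
python3 - <<'E'
from h import *; from station import bot
s=bot.get_state();status(s,[-.073,-.03,.09])
E
```

```text
time_s: 11.85
eef_pos: [0.4671, -0.0775, 0.1282]
orientation: [-0.002, 0.165, 0.986, -0.0]
wrist_force: [0.3, -0.4, 2.3]
finger_gap: 0.0006
t 11.85 tip own mm [-64.2 -30.  106.2] F own [ 0.4 -0.3  2.3] gap 0.001
turn units (tool rotvec) [-0.01 -0.03 -0.  ]
shift units after turn [0.29 0.   0.54] now-axes [0.29 0.   0.54]
```

```bash
python3 -m inch '[[[0.15,0,0.1],[0,0,0]],[[0.14,0,0.1],[0,0,0]],[[0,0,0.1],[0,0,0]],[[0,0,0.1],[0,0,0]],[[0,0,0.1],[0,0,0]],[[0,0,0.06],[0,0,0]],[[0,0,0],[0,0,0]]]'
python3 - <<'E'
from h import *; from station import bot
s=bot.get_state();status(s,[-.073,-.03,.09])
E
```

```text
time_s: 12.55
eef_pos: [0.4599, -0.0747, 0.1128]
orientation: [-0.001, 0.165, 0.986, 0.0]
wrist_force: [-3.2, 1.2, 8.6]
finger_gap: 0.0004
t 12.55 tip own mm [-71.9 -29.7  90.8] F own [-3.4  0.1  8.6] gap 0.0
turn units (tool rotvec) [ 0.   -0.02 -0.  ]
shift units after turn [ 0.04 -0.01  0.03] now-axes [ 0.04 -0.01  0.03]
```

```bash
python3 -m inch '[[[0,0,0.08],[0,0,0]],[[0,0,0.03],[0,0,0]],[[0,0,0],[0,0,0]]]'
python3 - <<'E'
from h import *; from station import bot
s=bot.get_state();status(s,[-.073,-.03,.09])
E
```

```text
time_s: 12.85
eef_pos: [0.46, -0.0747, 0.1122]
orientation: [-0.001, 0.166, 0.986, 0.001]
wrist_force: [-12.3, 2.5, 37.6]
finger_gap: 0.0005
t 12.85 tip own mm [-71.7 -29.6  90.2] F own [-12.4  -1.7  37.6] gap 0.001
turn units (tool rotvec) [ 0.02 -0.02 -0.01]
shift units after turn [ 0.04 -0.01  0.01] now-axes [ 0.04 -0.01  0.01]
```

At the stop (37.6 N, no further travel). I'll release and look.

```bash
python3 -m inch '[[[0,0,-0.3],[0,0,0]],[[0,0,-0.6],[0,0,0]],[[0,0,-1],[0,0,0]],[[0,0,-1],[0,0,0]],[[0,0,-1],[0,0,0]],[[0,0,-1],[0,0,0]],[[0,1,0],[0,0,0]],[[0,1,0],[0,0,0]],[[0,1,0],[0,0,0]],[[0,1,0],[0,0,0]],[[0,1,0],[0,0,0]],[[0,0,0],[0,0,0]],[[0,0,0],[0,0,0]],[[0,0,0],[0,0,0]]]'
python3 - <<'E'
from h import *; from station import bot,grab_frame,camera_params
s=bot.get_state();status(s)
for n in("top","side"):
    im,d=grab_frame(n);p=camera_params(n);cv2.imwrite(f"pics/{n}5.png",im[:,:,::-1])
    f=np.load(n+"0.npz")
    hsv=cv2.cvtColor(im,cv2.COLOR_RGB2HSV);m=cv2.inRange(hsv,(24,150,120),(34,255,255));m[:180]=0;m[270:]=0;m[:,:290]=0;m[:,410:]=0
    ys,xs=np.nonzero(m);P=own(dep(p,np.c_[xs,ys],d))*1000;P0=own(dep(p,np.c_[xs,ys],f["d"]))*1000
    a=np.polyfit(P[:,0],P[:,2],1);a0=np.polyfit(P0[:,0],P0[:,2],1);print(n,len(xs),"z med",np.median(P[:,2]),np.median(P0[:,2]),"slope",a[0],a0[0],"x",P[:,0].min(),P[:,0].max())
cv2.imwrite("pics/c5.png",np.hstack([cv2.imread("pics/top5.png")[100:320,240:520],cv2.imread("pics/side5.png")[130:350,240:520]]))
E
```

```text
time_s: 14.25
eef_pos: [0.5089, 0.0656, 0.2558]
orientation: [-0.0, 0.166, 0.986, -0.0]
wrist_force: [-0.5, -0.9, -0.8]
finger_gap: 0.0002
t 14.25 tip own mm [-71.2 118.9 233.8] F own [-0.2 -1.  -0.8] gap 0.0
turn units (tool rotvec) [-0.01 -0.01 -0.02]
top 2223 z med 100.45438477768987 100.49203738259438 slope -0.3716371891223782 -0.35103708202666567 x -129.38840565716694 33.27222211009603
side 1649 z med 96.8816418427384 96.84164011125318 slope -0.044506685160710185 -0.13759544176541297 x -98.94976195296333 92.92410749776748
```

View pics/c5.png

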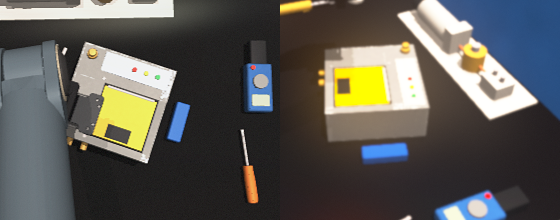

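View pics/top5.png

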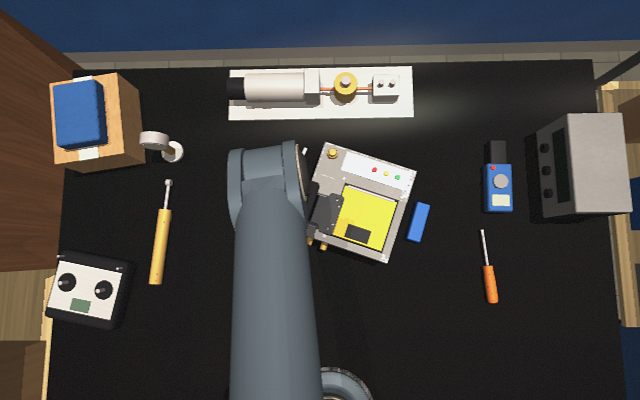

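The cover reads flush: its median height matches the start within 0.04 mm. The pad is at (358,234) as before, and the loose parts look unmoved. The slope figures were thrown off by edge pixels, so I'll do a robust check on the flat part only and then hand in.

```bash
python3 - <<'E'
from h import *; from station import bot,grab_frame,camera_params,ticket
im,d=grab_frame("side");p=camera_params("side");f=np.load("side0.npz")
ys,xs=np.mgrid[202:232,300:345].reshape(2,-1)
for D in(d,f["d"]):
    P=own(dep(p,np.c_[xs,ys],D))*1000;k=(P[:,0]>-90)&(P[:,0]<20)&(P[:,1]>-90)&(P[:,1]<30)&(abs(P[:,2]-97)<20);print(k.sum(),np.polyfit(P[k,0],P[k,2],1))
df=np.abs(f["im"].astype(int)-im).max(2)>60
k,l,st,c=cv2.connectedComponentsWithStats(df.astype(np.uint8));print([list(st[i]) for i in range(1,k) if st[i,4]>25])
status(bot.get_state())
ticket.finish_job()
E
```

```text
1300 [-4.19619587e-03  9.66845679e+01]
1301 [-3.56468689e-03  9.67793103e+01]
[[np.int32(7), np.int32(0), np.int32(82), np.int32(92), np.int32(1839)], [np.int32(82), np.int32(0), np.int32(17), np.int32(68), np.int32(541)], [np.int32(135), np.int32(0), np.int32(25), np.int32(12), np.int32(223)], [np.int32(233), np.int32(0), np.int32(79), np.int32(62), np.int32(1617)], [np.int32(288), np.int32(0), np.int32(6), np.int32(13), np.int32(36)], [np.int32(292), np.int32(0), np.int32(24), np.int32(26), np.int32(488)], [np.int32(135), np.int32(14), np.int32(41), np.int32(67), np.int32(1612)], [np.int32(280), np.int32(61), np.int32(36), np.int32(70), np.int32(1358)], [np.int32(46), np.int32(72), np.int32(54), np.int32(21), np.int32(297)], [np.int32(95), np.int32(101), np.int32(9), np.int32(31), np.int32(174)], [np.int32(38), np.int32(120), np.int32(13), np.int32(24), np.int32(160)], [np.int32(285), np.int32(127), np.int32(10), np.int32(6), np.int32(35)], [np.int32(50), np.int32(156), np.int32(54), np.int32(10), np.int32(275)], [np.int32(45), np.int32(168), np.int32(37), np.int32(12), np.int32(100)], [np.int32(53), np.int32(174), np.int32(53), np.int32(27), np.int32(330)], [np.int32(99), np.int32(179), np.int32(16), np.int32(16), np.int32(81)], [np.int32(285), np.int32(178), np.int32(18), np.int32(13), np.int32(208)], [np.int32(34), np.int32(183), np.int32(13), np.int32(42), np.int32(207)], [np.int32(41), np.int32(188), np.int32(7), np.int32(19), np.int32(45)], [np.int32(69), np.int32(191), np.int32(28), np.int32(48), np.int32(204)], [np.int32(104), np.int32(195), np.int32(18), np.int32(25), np.int32(110)], [np.int32(80), np.int32(199), np.int32(17), np.int32(19), np.int32(206)], [np.int32(98), np.int32(199), np.int32(13), np.int32(29), np.int32(89)]]
t 14.40 tip own mm [-71.1 119.1 234.2] F own [0.5 0.4 0.6] gap 0.001
turn units (tool rotvec) [-0.   -0.   -0.02]
the job is handed in; nothing more can be done
```

The job is done and handed in at 14.4 s. The cover was popped and swung open, the green button was pressed fully down, and the cover was pushed over and pressed to its stop so that it latched shut.

**Checks that agreed**
- **Cover:** it is flush, with the same slope as at the start (both −0.004) and a height within 0.1 mm.
- **Green button:** it bottomed out at 17.7 N. The red one was never touched, and both looked up in a camera view before I closed the cover.
- **Robot:** it stands clear, with the fingertips about 130 mm above the console and no contact force beyond noise.

**Checks that were unclear**
- **Slope:** a first cover-slope figure was thrown off by edge pixels, so I replaced it with a fit on the flat part only.
- **Camera offset:** the side and top cameras disagreed by about 5 mm on position. I used a value between them, and the wrist camera confirmed it to about 2 mm for the console and pad.
- **Loose parts:** side-view differences from the start lay around the arm and the gripper's shadow. The parts I could see looked unmoved. In the final top view the arm hid most of the spanner, so I did not check it separately.

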